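# Return the doming punch to its rack

### The job

The steel doming punch with the round ball head has been left standing on the bench. Stand it upright, foot down, on the bottom of the empty bore in the wooden punch rack, and leave the flat-headed punch standing where it is.

Things in the scene. Friction and masses are not known exactly. Their poses are not given: they have to be found in the camera images.
- ball_punch: the punch to put away: plain steel rod standing upright on its flat foot, 26 mm diameter from the foot up to 85 mm, then a thinner neck and a 22 mm ball at the top; 121 mm tall, about 0.25 kg. Origin: centre of the underside of its foot; z points up to the ball. Round, so its yaw does not matter; grip the shank, about 70 mm above the foot.
- flat_punch: bystander of the same size and steel (26 mm shank up to 85 mm, 111 mm tall), but with a flat 35 mm disc for a head, also standing on the bench. Origin: centre of the underside of its foot; z up.
- punch_rack: fixed wooden block, 74 mm (its x) by 218 mm (its y) at its base, 45 mm high, lying at any yaw, with three round bores in a row along its y, 35 mm deep. The widest bore, at y = +66 mm, is empty; the other two, at y = -12 mm and y = -70 mm, hold slimmer fixed ball punches that rise to 109 mm and 96 mm above the bench. Origin: centre of its underside; z up.
- empty_bore (a point): centre of the floor of the rack's empty bore. The bore is 44 mm wide and its floor is flat, 10 mm above the bench and 35 mm below the rack's top. Axes are those of the rack: the row of punches runs from here along -y.
Not all that is in view belongs to the job. Leave any blue or orange look-alike of the ball_punch alone.

How it is judged:
By the outcome, as a careful person would: the job done as asked, in the order asked, and still so for the second after the job is handed in, with the robot touching nothing.
It also fails if it takes over 43 s, if anything falls off the work surface, if the arm or the gripper's body presses on something with over 40 N, if the wrist force passes 120 N, or if a joint passes its speed limit or range.

### The arm

A 7-joint arm with a two-finger parallel gripper is mounted at the origin on a cart in front of the work surface, level with it; the furniture and walls round the work are solid. World frame = base frame: x ahead of the robot, y to its left, z up, the work surface at z = 0. Lengths are in m, angles in rad, forces in N, time in s.
With the tool pointing down it reaches from about 0.425 to 0.925 m from the base axis. Payload 6.8 kg.
Tool frame: the origin (TCP) lies on the mounting face of the last link; the fingertips stand 173 mm ahead of it and the grasp point (between the pads) lies 155 mm ahead of it; z points along the fingers, y is the line along which they close (so a half turn about z gives the same grasp; the last joint's range is limited). The gripper opens to 85 mm and grips with 20 to 120 N. Pads are 22 mm wide; open, the fingers measure 114 mm over their backs; the gripper's body (76 mm by 85 mm) begins 54 mm behind the grasp point. The pads swing forward as they close: fully open they stand 13 mm farther back than shut.
Start: joints at [1.118, 0.477, 0.022, 1.555, -0.011, 1.109, -0.083], TCP at [0.228, -0.635, 0.405] pointing down, gripper open.
Joint ranges: [-2.96, 2.96], [-0.34, 2.1], [-1.41, 1.46], [0.24, 2.44], [-1.37, 4.51], [0.17, 1.92], [-2.96, 2.96]. Speed limits (rad/s): [2.39, 2.39, 3.14, 3.14, 3.14, 3.14, 3.14].

### API

Orientations are given as a rotation vector (axis times angle).
In Python, from bench import r gives the robot as it stands.
- The arm moves only by the tool carry_out, never from a script. Its argument "moves" is a list of rows, each a list of 5 numbers: the shift along the tool's x, y, z in m, then the turn about the tool's z in rad, then the finger opening in m, from 0 to 0.0854. In form: [[dx, dy, dz, roll, claw], ...]. A call has exactly 8 rows; each row is the pose to reach, as a shift and turn from the pose commanded when the call began, along the tool's axes at that moment; what a row does not reach only later rows make up. A row lasts 1/10 s, in which the tool goes at most 50 mm and 8.59 degrees, less where a joint would pass 70% of its speed; a pose out of reach is approached as far as the arm can. A call with a gripper value outside its range is refused whole. The fingers move at their own pace and stop on an object; "force" is the grip in N (left out, the last holds). Time passes only in rows, so rows that repeat a pose let the fingers close, or fill a call up. It gives the time, the measured TCP pose, the force, the opening and the grip force at its end, in the units of the state.
- r.get_obs(): the state, without advancing time (a new reading comes with each control period).
- r.grab_frame(name): name is "scene" or "top" or "wrist"; returns the picture (480x640x3 uint8, red, green, blue); there is no depth.
- r.calibration(name): a dict with "fx", "fy", "cx", "cy" (pixels), "k1" (the pictures are not rectified: a ray, as slopes to the right and down, at radius r is drawn at 1 + k1 r^2 times it, then the intrinsics apply), "rvec" (rotation vector, rad) and "tvec" (3), from world to camera coordinates, as OpenCV has them. Camera axes: x right, y down, z forward; pixel columns grow to the right and rows downward; lengths in m; the calibration is good to about 2 mm. A picture is of the moment at which its call begins: read the wrist's pose just before it. calibration takes no time and is no camera call; for the wrist camera it gives the pose at the moment of the call.
- r.hand_in(): hands the job in; it is judged then, once.
The state is a dict: "clock": time; "joints": joint angles; "qvel": joint speeds; "tau": joint torques, N m; "tcp_pos": TCP position; "orientation": TCP orientation; "contact_force": force on the tool from outside, world axes, zero at the start; "moment": the same for the moment, N m; "grip_width": finger opening in m; "gripper_force": force on a finger pad.
Only numpy, scipy, OpenCV 4.12 (cv2) and the standard library are available. Lean on these libraries where they do the work, as an engineer would, in place of code of your own. Each camera call takes 0.05 s, during which the arm holds its last target. There are 200 camera calls.

## Working session

There is one attempt and no reset: what is moved stays moved. The work goes in short steps, Python scripts to look and compute and a tool call to move; the robot and the scene stay as the last step left them, time stands still between calls to the robot, and variables do not carry over. Pictures are saved under pics/ and viewed, at most 10 in all, crops included, and the job is handed in when it is done.

Besides the shell and the picture viewer there is one more tool, called as name(argument=value, ...) on one line, values as JSON. carry_out: Moves the arm, as the interface text tells. Its arguments: {"type":"object","properties":{"moves":{"type":"array","items":{"type":"array","items":{"type":"number"}}},"force":{"type":"number"}},"required":["moves"]}

```bash
mkdir -p pics; python3 - <<'E'
from bench import r
import cv2,numpy as np
o=r.get_obs();print(o)
a=r.grab_frame("scene");b=r.grab_frame("top")
for n,i in(("scene",a),("top",b)):
    cv2.imwrite(f"pics/{n}0.png",i[:,:,::-1]);print(n,r.calibration(n))
print(r.calibration("wrist"))
E
```

```text
{'clock': 0.0, 'joints': array([ 1.11793004,  0.47781151,  0.02235215,  1.55645803, -0.01148024,
        1.10926835, -0.08310085]), 'qvel': array([-0.00010792,  0.00057757, -0.00143157, -0.00119127,  0.00163516,
       -0.00205577,  0.00055439]), 'tau': array([-5.01131726e-04, -5.96467924e+01,  1.60771888e+00, -2.81203365e+01,
        1.23841257e-02,  9.53905284e-03, -2.04097637e-05]), 'tcp_pos': array([ 0.22804183, -0.63502335,  0.40371523]), 'orientation': array([-3.09329552e+00, -5.38606807e-01,  7.32866101e-04]), 'contact_force': array([-0.41103162, -0.00663035,  0.46907792]), 'moment': array([ 0.02037481, -0.04885165,  0.00664392]), 'gripper_force': 0.0, 'grip_width': 0.08536037170266002}
scene {'fx': 605.0974328507742, 'fy': 605.0974328507742, 'cx': 314.0714893179934, 'cy': 240.86335305412277, 'k1': -0.19148403852295542, 'rvec': array([ 0.5999982 , -2.67059398,  1.17096206]), 'tvec': array([0.4786696 , 0.19849775, 0.95150136])}
top {'fx': 531.3165515745991, 'fy': 531.3165515745991, 'cx': 310.9588298017665, 'cy': 246.30839185208387, 'k1': -0.07814412954023986, 'rvec': array([ 2.13078737, -2.11796451,  0.15716866]), 'tvec': array([-0.00676018,  0.54520707,  1.07381582])}
{'fx': 367.3314152763423, 'fy': 367.3314152763423, 'cx': 320.162392731085, 'cy': 232.53085758301958, 'k1': -0.0410136765916845, 'rvec': array([-2.36277829,  1.66117964,  0.25180746]), 'tvec': array([-0.67416192, -0.03909289,  0.37983508])}
```

View pics/scene0.png

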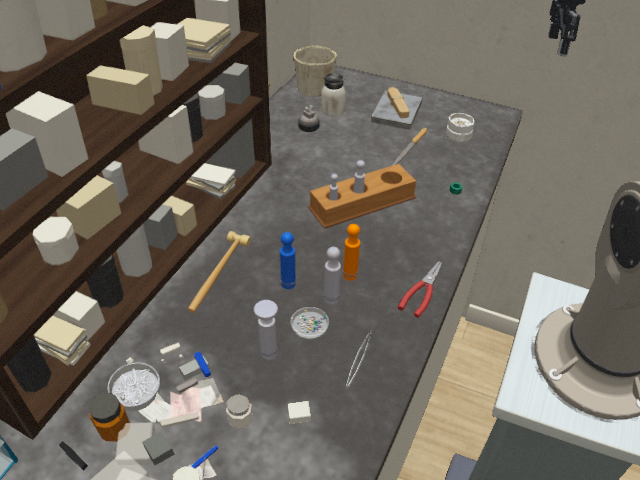

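View pics/top0.png

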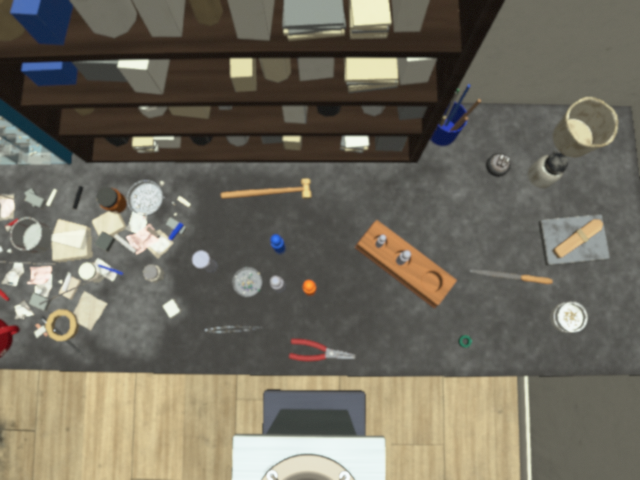

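Scene candidates for the ball punch:
- Steel ball at (333,254): grey rod with a ball top. This is my choice.
- Blue look-alike at (288,240).
- Orange look-alike at (353,230).
- Flat-headed punch at (266,310).
- Fixed rack punches at (334,180) and (360,167).

In the top view the steel ball is at (277,283), blue at (277,242), orange at (309,287), the flat disc at (201,259) and the empty bore at about (435,281).

```bash
cat > h.py <<'E'
import cv2,numpy as np
from scipy.spatial.transform import Rotation as R
def ray(c,p):
    K=np.array([[c['fx'],0,c['cx']],[0,c['fy'],c['cy']],[0,0,1]])
    n=cv2.undistortPoints(np.array([[p]],float),K,np.array([c['k1'],0,0,0]))[0,0]
    Rm=cv2.Rodrigues(c['rvec'])[0]
    return -Rm.T@c['tvec'], Rm.T@np.array([n[0],n[1],1])
def plane(c,p,z):
    o,d=ray(c,p); return o+d*(z-o[2])/d[2]
def tri(c1,p1,c2,p2):
    o1,d1=ray(c1,p1);o2,d2=ray(c2,p2)
    s=np.linalg.lstsq(np.c_[d1,-d2],o2-o1,rcond=None)[0]
    a,b=o1+s[0]*d1,o2+s[1]*d2
    return (a+b)/2,np.linalg.norm(a-b)
def totool(o,dw): return R.from_rotvec(o['orientation']).inv().apply(dw)
E
python3 - <<'E'
from bench import r
from h import *
np.set_printoptions(precision=4,suppress=True)
s,t=r.calibration("scene"),r.calibration("top")
print("cam",ray(s,(320,240))[0],ray(t,(320,240))[0])
for n,a,b,z in(("ball",(333,254),(277,283),.11),("blue",(288,238),(277,242),.11),("orange",(353,230),(309.5,287),.11),("flat",(266,308),(201,259),.111),("bore",(391.5,178),(435,281),.045),("p2",(360,164),(404.5,257),.1),("p3",(334,177),(381,240),.09)):
    print(n,tri(s,a,t,b),plane(t,b,z),plane(s,a,z))
for p in((376,221),(456,279),(439,304),(358,241)): print("rackcorner",plane(t,p,.045))
print(R.from_rotvec(r.get_obs()['orientation']).as_matrix())
a=cv2.imread("pics/scene0.png")[215:345,230:400];b=cv2.imread("pics/top0.png")[210:310,350:480]
a=cv2.resize(a,(392,300),interpolation=2);b=cv2.resize(b,(390,300),interpolation=2)
cv2.imwrite("pics/crop1.png",np.hstack([a,b]))
E
```

```text
cam [0.2025 0.7167 0.7869] [ 0.3581 -0.0268  1.1495]
ball (array([0.4638, 0.0624, 0.1065]), np.float64(0.005308576385769079)) [0.4609 0.0614 0.11  ] [0.4651 0.0661 0.11  ]
blue (array([0.545 , 0.0636, 0.1103]), np.float64(0.004763717902572765)) [0.5428 0.0629 0.11  ] [0.5476 0.0636 0.11  ]
orange (array([ 0.4558, -0.002 ,  0.11  ]), np.float64(0.004800834032474968)) [ 0.4534 -0.0026  0.11  ] [ 0.4582 -0.0016  0.11  ]
flat (array([0.5078, 0.214 , 0.1102]), np.float64(0.00010613806376893568)) [0.5076 0.2138 0.111 ] [0.5075 0.2146 0.111 ]
bore (array([ 0.4746, -0.2644,  0.0368]), np.float64(0.0013063158366077728)) [ 0.4731 -0.2628  0.045 ] [ 0.4723 -0.2535  0.045 ]
p2 (array([ 0.5172, -0.1898,  0.106 ]), np.float64(0.005965041580060405)) [ 0.5152 -0.1914  0.1   ] [ 0.523  -0.1974  0.1   ]
p3 (array([ 0.553 , -0.1452,  0.0929]), np.float64(0.004472381770975226)) [ 0.5513 -0.1461  0.09  ] [ 0.5568 -0.1487  0.09  ]
rackcorner [ 0.6005 -0.1412  0.045 ]
rackcorner [ 0.4774 -0.307   0.045 ]
rackcorner [ 0.4253 -0.2698  0.045 ]
rackcorner [ 0.5572 -0.1026  0.045 ]
[[ 0.9411  0.338  -0.0007]
 [ 0.338  -0.9411  0.0015]
 [-0.0001 -0.0017 -1.    ]]
```

View pics/crop1.png

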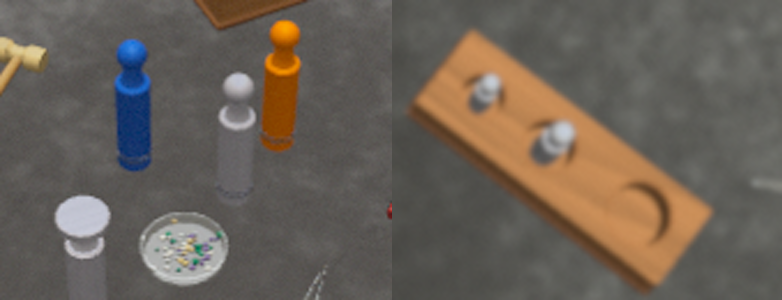

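The crop confirms it: a plain steel rod with a ball head stands between the blue and orange look-alikes, clear of the glass dish. The empty bore is at the rack's lower-right end. I'll go over the bore first, turning the tool so the fingers close across the row.

carry_out(moves=[[0.02,-0.015,0,-0.08,0.085],[0.06,-0.045,0,-0.16,0.085],[0.1,-0.075,0,-0.24,0.085],[0.14,-0.105,0,-0.32,0.085],[0.18,-0.135,0,-0.4,0.085],[0.22,-0.165,0,-0.48,0.085],[0.26,-0.195,0,-0.56,0.085],[0.29,-0.218,0,-0.63,0.085]], force=60)

```text
clock: 0.9
tcp_pos: [0.4289, -0.3289, 0.4046]
orientation: [-2.771, -1.479, -0.001]
contact_force: [0.2, -0.5, -0.0]
grip_width: 0.0853
gripper_force: 0.0
```

```bash
python3 - <<'E'
from bench import r
from h import *
np.set_printoptions(precision=4,suppress=True)
o=r.get_obs();c=r.calibration("wrist");w=r.grab_frame("wrist")
cv2.imwrite("pics/w1.png",w[:,:,::-1]);np.save("c1.npy",c)
print(o['clock'],o['tcp_pos'],o['joints'],R.from_rotvec(o['orientation']).as_matrix())
print(ray(c,(320,240)))
for p in((.473,-.262,.045),(.463,.063,.11)): print(totool(o,np.array([p[0],p[1],.35])-o['tcp_pos']))
E
```

```text
0.9 [ 0.4289 -0.3289  0.4046] [ 0.7474  0.2705 -0.249   1.8644  0.0766  1.0162 -0.1234] [[ 0.5565  0.8309  0.0002]
 [ 0.8309 -0.5565  0.0008]
 [ 0.0008 -0.0003 -1.    ]]
(array([ 0.4701, -0.2671,  0.3741]), array([-0.1746, -0.2585, -0.9503]))
[ 0.0801 -0.0006  0.0547]
[ 0.3446 -0.1897  0.0549]
```

View pics/w1.png

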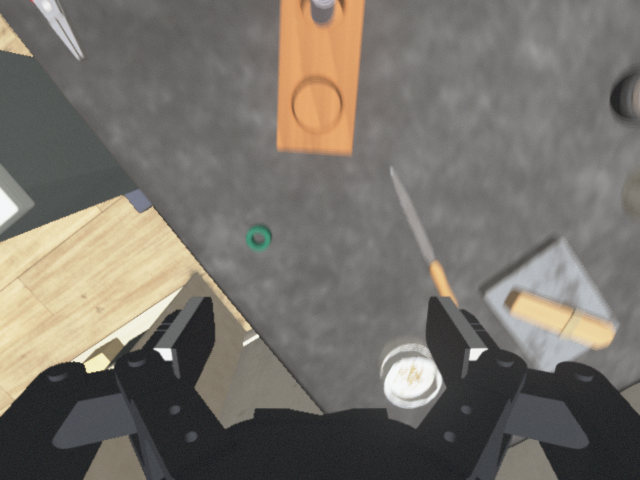

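The wrist view shows the empty bore at about (317,105), with the rack's row vertical in the image, so the finger line is square to the row. Next I'll move over the ball punch and look from close by.

carry_out(moves=[[0.02,-0.01,0,0,0.065],[0.06,-0.033,0,0,0.065],[0.102,-0.056,0,0,0.065],[0.144,-0.079,0,0,0.065],[0.186,-0.102,0,0,0.065],[0.228,-0.125,0,0,0.065],[0.27,-0.148,0,0,0.065],[0.305,-0.168,0,0,0.065]])

```text
clock: 1.75
tcp_pos: [0.4593, 0.0169, 0.4048]
orientation: [-2.775, -1.472, -0.0]
contact_force: [0.6, -0.6, 0.7]
grip_width: 0.0651
gripper_force: 0.0
```

carry_out(moves=[[0.02,-0.01,0.01,0,0.065],[0.035,-0.018,0.03,0,0.065],[0.04,-0.022,0.05,0,0.065],[0.04,-0.022,0.055,0,0.065],[0.04,-0.022,0.055,0,0.065],[0.04,-0.022,0.055,0,0.065],[0.04,-0.022,0.055,0,0.065],[0.04,-0.022,0.055,0,0.065]])

```text
clock: 2.55
tcp_pos: [0.4641, 0.0597, 0.3505]
orientation: [2.776, 1.47, 0.002]
contact_force: [0.3, 0.2, 0.1]
grip_width: 0.065
gripper_force: 0.0
```

```bash
python3 - <<'E'
from bench import r
from h import *
np.set_printoptions(precision=4,suppress=True)
o=r.get_obs();c=r.calibration("wrist");w=r.grab_frame("wrist")
cv2.imwrite("pics/w2.png",w[:,:,::-1]);np.save("c2.npy",c)
print(o['clock'],o['tcp_pos'],o['joints'],R.from_rotvec(o['orientation']).as_matrix())
c1=np.load("c1.npy",allow_pickle=True).item()
print("bore",plane(c1,(317,105),.045))
K=np.array([[c['fx'],0,c['cx']],[0,c['fy'],c['cy']],[0,0,1]])
for p in((.463,.063,.11),(.463,.063,0),(o['tcp_pos'][0],o['tcp_pos'][1],.11)):
    print(cv2.projectPoints(np.array([p]),c['rvec'],c['tvec'],K,np.array([c['k1'],0,0,0]))[0].ravel())
E
```

```text
2.55 [0.4641 0.0597 0.3505] [ 0.2013  0.247  -0.5261  2.0628  0.1621  0.8693 -1.0136] [[ 0.5622  0.827   0.0014]
 [ 0.827  -0.5622 -0.0001]
 [ 0.0007  0.0012 -1.    ]]
bore [ 0.4747 -0.2548  0.045 ]
[315.395  245.0547]
[316.8456 204.8892]
[320.0446 248.3905]
```

View pics/w2.png

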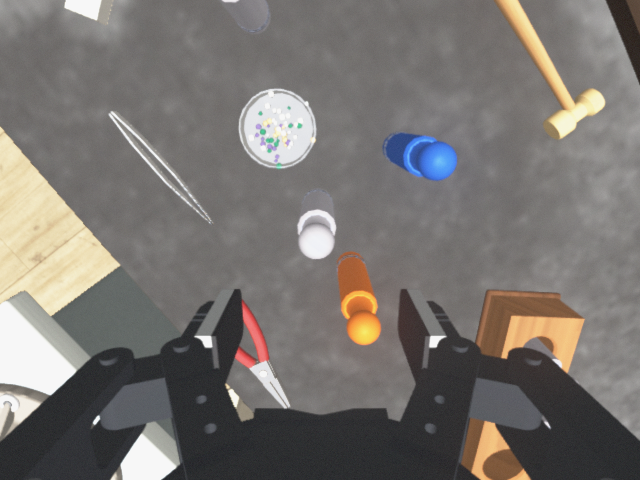

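The steel ball is at (317,241), close to the predicted (315,245). Orange is at (365,328) and blue at (437,161), both clear of the finger line.

```bash
python3 - <<'E'
from bench import r
from h import *
np.set_printoptions(precision=4,suppress=True)
o=r.get_obs();c=np.load("c2.npy",allow_pickle=True).item()
b=plane(c,(317,241),.11);f=plane(c,(319,199),0.);print(b,f,plane(c,(364,328),.11))
print(totool(o,np.array([b[0],b[1],.225])-o['tcp_pos']))
E
```

```text
[0.4653 0.0646 0.11  ] [0.4676 0.0663 0.    ] [ 0.4569 -0.002   0.11  ]
[ 0.0046 -0.0018  0.1253]
```

carry_out(moves=[[0.005,-0.002,0.01,0,0.06],[0.005,-0.002,0.03,0,0.06],[0.005,-0.002,0.055,0,0.06],[0.005,-0.002,0.08,0,0.06],[0.005,-0.002,0.1,0,0.06],[0.005,-0.002,0.115,0,0.06],[0.005,-0.002,0.123,0,0.06],[0.005,-0.002,0.125,0,0.06]])

```text
clock: 3.4
tcp_pos: [0.4647, 0.0656, 0.2237]
orientation: [-2.775, -1.471, 0.002]
contact_force: [-0.5, -0.2, -0.6]
grip_width: 0.0598
gripper_force: 0.0
```

carry_out(moves=[[0,0,0,0,0.05],[0,0,0,0,0.04],[0,0,0,0,0.032],[0,0,0,0,0.026],[0,0,0,0,0.02],[0,0,0,0,0.015],[0,0,0,0,0.015],[0,0,0,0,0.015]], force=60)

```text
clock: 4.2
tcp_pos: [0.4653, 0.0655, 0.2255]
orientation: [2.775, 1.471, 0.002]
contact_force: [-1.1, 0.1, 6.1]
grip_width: 0.0246
gripper_force: 58.8
```

Gripped at 24.6 mm opening. Now lifting straight up.

carry_out(moves=[[0,0,-0.005,0,0.015],[0,0,-0.02,0,0.015],[0,0,-0.045,0,0.015],[0,0,-0.075,0,0.015],[0,0,-0.105,0,0.015],[0,0,-0.135,0,0.015],[0,0,-0.155,0,0.015],[0,0,-0.16,0,0.015]])

```text
clock: 5.0
tcp_pos: [0.4653, 0.0655, 0.387]
orientation: [2.774, 1.47, 0.006]
contact_force: [0.9, 0.7, -2.9]
grip_width: 0.0249
gripper_force: 59.2
```

```bash
python3 - <<'E'
from bench import r
from h import *
np.set_printoptions(precision=4,suppress=True)
o=r.get_obs();print(o['tcp_pos'],o['grip_width'],o['contact_force'],o['moment'])
for g in((.4745,-.2575),(.45,-.1)):print(totool(o,np.array([g[0],g[1],.385])-o['tcp_pos']))
# better bore: segment the rim in saved wrist view 1
c1=np.load("c1.npy",allow_pickle=True).item()
for p in((317,76),(317,133),(292,105),(343,105),(280,152),(352,155)):print(p,plane(c1,p,.045))
a=cv2.imread("pics/w1.png")[40:170,250:390];cv2.imwrite("pics/crop2.png",cv2.resize(a,None,fx=4,fy=4,interpolation=2))
E
```

```text
[0.4653 0.0655 0.387 ] 0.024930036551437152 [ 0.8694  0.7366 -2.9395] [-0.0615 -0.0266 -0.0383]
[-0.2621  0.189   0.0019]
[-0.1456  0.0803  0.0019]
(317, 76) [ 0.4876 -0.2356  0.045 ]
(317, 133) [ 0.4618 -0.274   0.045 ]
(292, 105) [ 0.4571 -0.243   0.045 ]
(343, 105) [ 0.4931 -0.2671  0.045 ]
(280, 152) [ 0.4257 -0.2694  0.045 ]
(352, 155) [ 0.4769 -0.3068  0.045 ]
```

View pics/crop2.png

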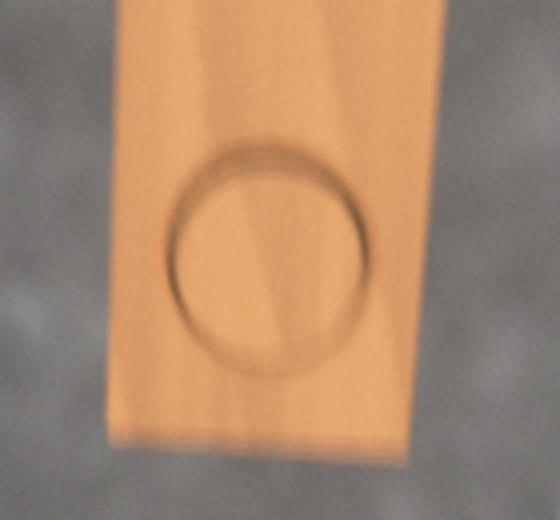

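The bore rim in the wrist picture is centred at (317,104), which puts the bore at about (0.475, -0.255). The punch now goes there.

carry_out(moves=[[-0.015,0.011,0,0,0.015],[-0.05,0.036,0,0,0.015],[-0.09,0.065,0,0,0.015],[-0.13,0.094,0,0,0.015],[-0.17,0.122,0,0,0.015],[-0.21,0.151,0,0,0.015],[-0.243,0.175,0,0,0.015],[-0.26,0.187,0,0,0.015]])

```text
clock: 5.8
tcp_pos: [0.4724, -0.2591, 0.3832]
orientation: [-2.779, -1.464, 0.004]
contact_force: [0.2, 0.6, -2.9]
grip_width: 0.0245
gripper_force: 59.2
```

carry_out(moves=[[0,0,0.01,0,0.015],[0,0,0.02,0,0.015],[0,0,0.03,0,0.015],[0,0,0.04,0,0.015],[0,0,0.04,0,0.015],[0,0,0.04,0,0.015],[0,0,0.04,0,0.015],[0,0,0.04,0,0.015]])

```text
clock: 6.6
tcp_pos: [0.474, -0.2548, 0.3453]
orientation: [2.775, 1.471, 0.001]
contact_force: [-0.8, 0.4, -3.3]
grip_width: 0.0241
gripper_force: 59.3
```

```bash
python3 - <<'E'
from bench import r
from h import *
np.set_printoptions(precision=4,suppress=True)
o=r.get_obs();c=r.calibration("wrist");w=r.grab_frame("wrist")
np.save("c3.npy",c);cv2.imwrite("pics/w3full.png",w[:,:,::-1])
print(o['clock'],o['tcp_pos'],o['orientation'],o['grip_width'])
K=np.array([[c['fx'],0,c['cx']],[0,c['fy'],c['cy']],[0,0,1]])
t=o['tcp_pos']
for p in((.475,-.255,.045),(t[0],t[1],t[2]-.225),(t[0],t[1],t[2]-.115)):
    print(cv2.projectPoints(np.array([p]),c['rvec'],c['tvec'],K,np.array([c['k1'],0,0,0]))[0].ravel())
a=w[100:400,220:420,::-1];cv2.imwrite("pics/w3.png",cv2.resize(a,None,fx=2,fy=2,interpolation=2))
E
```

```text
6.6 [ 0.474  -0.2548  0.3453] [2.7748 1.471  0.0011] 0.024120446396901616
[321.3055 221.4857]
[320.1341 257.3044]
[320.3179 396.9514]
```

View pics/w3.png

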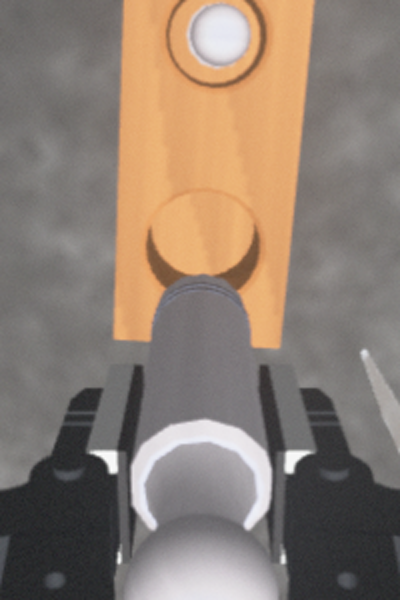

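The crop shows the bore rim spanning crop x 147–262 with its far edge at y≈187. The held punch's foot has its far edge at y≈275, centred on x≈201. The punch looks upright. I'll compare both in tool axes.

```bash
python3 - <<'E'
from bench import r
from h import *
np.set_printoptions(precision=4,suppress=True)
o=r.get_obs();c=np.load("c3.npy",allow_pickle=True).item();t=o['tcp_pos']
f=lambda u,v,z:totool(o,plane(c,(220+u/2,100+v/2),z)-t)
L,Rr,T=f(147,235,.045),f(262,235,.045),f(204,187,.045)
print("rim L,R,far",L,Rr,T,"centre",T[0]-.022,(L[1]+Rr[1])/2)
F=f(201,275,t[2]-.225);print("foot far",F,"centre",F[0]-.013)
E
```

```text
rim L,R,far [ 0.0035 -0.0204  0.3002] [0.0035 0.0232 0.3002] [0.022  0.0011 0.3002] centre -4.8126604713764204e-05 0.0013642044223902538
foot far [ 0.0118 -0.      0.225 ] centre -0.0012447356700499047
```

Aligned to within about 1 mm. Lowering to about 5 mm above the floor, then down gently.

carry_out(moves=[[0.001,0.001,0.01,0,0.015],[0.001,0.001,0.03,0,0.015],[0.001,0.001,0.05,0,0.015],[0.001,0.001,0.07,0,0.015],[0.001,0.001,0.085,0,0.015],[0.001,0.001,0.096,0,0.015],[0.001,0.001,0.103,0,0.015],[0.001,0.001,0.105,0,0.015]])

```text
clock: 7.45
tcp_pos: [0.4751, -0.2545, 0.239]
orientation: [-2.775, -1.471, 0.001]
contact_force: [0.0, 0.0, -2.5]
grip_width: 0.0246
gripper_force: 59.3
```

carry_out(moves=[[0,0,0,0,0.015],[0,0,0.001,0,0.015],[0,0,0.002,0,0.015],[0,0,0.003,0,0.015],[0,0,0.004,0,0.015],[0,0,0.0045,0,0.015],[0,0,0.0045,0,0.015],[0,0,0.0045,0,0.015]])

```text
clock: 8.25
tcp_pos: [0.4753, -0.2546, 0.2355]
orientation: [2.776, 1.471, 0.0]
contact_force: [-1.7, 1.6, 2.5]
grip_width: 0.0245
gripper_force: 59.9
```

The wrist force went from -2.5 to +2.5 N, so the foot is on the bore floor. Releasing slowly.

carry_out(moves=[[0,0,0,0,0.026],[0,0,0,0,0.03],[0,0,0,0,0.034],[0,0,0,0,0.04],[0,0,0,0,0.046],[0,0,0,0,0.052],[0,0,0,0,0.058],[0,0,0,0,0.06]], force=20)

```text
clock: 9.05
tcp_pos: [0.4752, -0.2546, 0.2352]
orientation: [2.776, 1.471, 0.0]
contact_force: [-0.9, 0.4, -0.4]
grip_width: 0.0603
gripper_force: 0.0
```

carry_out(moves=[[0,0,0,0,0.06],[0,0,-0.01,0,0.06],[0,0,-0.03,0,0.06],[0,0,-0.055,0,0.06],[0,0,-0.085,0,0.06],[0,0,-0.115,0,0.06],[0,0,-0.14,0,0.06],[0,0,-0.15,0,0.06]])

```text
clock: 9.85
tcp_pos: [0.4757, -0.2546, 0.3885]
orientation: [2.772, 1.469, 0.004]
contact_force: [0.2, -0.3, 0.3]
grip_width: 0.0601
gripper_force: 0.0
```

```bash
python3 - <<'E'
from bench import r
import cv2,numpy as np
print(r.get_obs()['clock'],r.get_obs()['tcp_pos'])
w=r.grab_frame("wrist");s=r.grab_frame("scene")
a=cv2.resize(w,(400,300));b=cv2.resize(s[120:390,200:560],(400,300))
cv2.imwrite("pics/fin.png",np.hstack([a,b])[:,:,::-1])
E
```

```text
9.85 [ 0.47573313 -0.25459739  0.38850081]
```

View pics/fin.png

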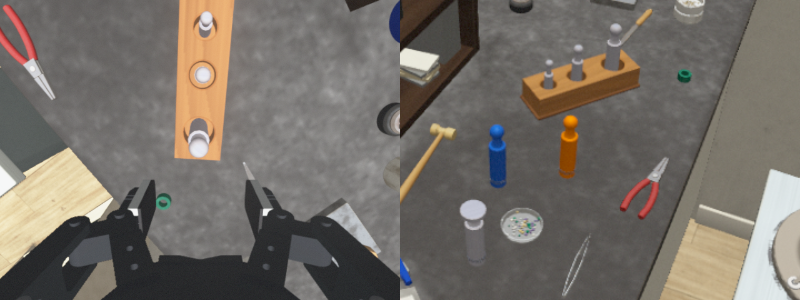

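The ball punch stands upright in the bore, at (199,140) in the left view and (615,50) in the right. The flat punch, blue and orange are where they were, and the gripper is clear.

```bash
python3 -c "
from bench import r
print(r.hand_in())"
```

```text
the job is handed in; nothing more can be done
None
```

The steel ball punch now stands upright, foot down, on the floor of the rack's empty bore, with the flat-headed punch and the look-alikes where they were, and the job was handed in at about 10 s.

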